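# Peg the coasters in their caddy

### The job

Tidy the three loose tile coasters into their wooden caddy: push the stack gently home against both sides of the corner fence so that their holes line up over the socket. Then take the wooden peg from its rest, pass it through all three and turn it under light pressure until its flat end drops into the hidden slot at the foot of the socket and its collar sits on the top coaster, and let go. Never lean hard on the caddy, and leave the other things on the worktop where they are.

Things in the scene. Friction and masses are not known exactly. Their poses are not given: they have to be found in the camera images.
- caddy: fixed, rigid wooden coaster caddy, 120 x 120 mm, floor 24 mm up; origin on the worktop below the socket. Floor spans -64 to +56 mm in its x and y. An 11 mm fence, top 50 mm up, stands along its +x and +y sides (inner faces at x = 45, y = 45 mm); -x and -y sides are open. A coaster touching both fences has its hole over the socket. Over 35 N on the caddy is too hard
- socket (a point): centre of the mouth of the caddy's round socket, in the plane of its floor, 24 mm up; 16 mm wide, round for 8 mm, then a slot 7 mm wide and 8 mm deep across its foot, fixed. The slot runs within 0.8 rad either way of the caddy's x axis, differently each time, unseen: found only by pressing lightly and turning the peg. Axes as the caddy
- coaster_bottom: lowest of three equal smooth, slippery square tile coasters, 90 x 90 x 10 mm, about 85 to 170 g, with a round 16 mm hole through the middle; origin at the centre of its underside, z up, x and y square to its edges. They lie loose, offset 8 to 20 mm from home toward -x and -y and turned up to 0.12 rad
- coaster_middle: middle one of three equal smooth, slippery square tile coasters, 90 x 90 x 10 mm, about 85 to 170 g, with a round 16 mm hole through the middle; origin at the centre of its underside, z up, x and y square to its edges. They lie loose, offset 8 to 20 mm from home toward -x and -y and turned up to 0.12 rad
- coaster_top: uppermost of three equal smooth, slippery square tile coasters, 90 x 90 x 10 mm, about 85 to 170 g, with a round 16 mm hole through the middle; origin at the centre of its underside, z up, x and y square to its edges. They lie loose, offset 8 to 20 mm from home toward -x and -y and turned up to 0.12 rad
- peg: loose wooden peg, 86 mm, 60 g, upright in its rest; origin at the centre of its lower end, z up. From below: flat tang 6 mm long, 11.5 mm along x by 5.5 mm; round shaft 14 mm thick to 44 mm; collar 26 mm wide to 48; neck; flat thumb grip from 54 to 86, 30 mm along x by 14 mm along y. Home: lower end 14 mm below the socket's mouth (8 mm while the tang stands on the slot's rim)
- peg_grip (a point): middle of the peg's thumb grip, 71 mm above its lower end, on its axis; axes as the peg
- rest: fixed wooden block, 52 x 52 x 50 mm, with an upright 18 mm hole through its middle in which the peg stands, its collar on the block's top; origin at the centre of the underside
- egg_timer: bystander: round egg timer, 59 mm wide, 44 mm high; origin at the centre of its underside
- match_box: bystander: match box lying flat, 37 x 56 x 15 mm; origin at the centre of its underside
- mug_green: bystander: mug, 81 x 120 x 94 mm with its handle; origin at the centre of its underside
- salt_shaker: bystander: salt shaker, 44 mm wide, 90 mm high; origin at the centre of its underside
- espresso_cup: bystander: small two-tone cup, 60 x 84 x 53 mm with its handle; origin at the centre of its underside

How it is judged (in metres and radians):
On the way:
1. all three coasters are squared up over the socket (each within 4 mm) before the peg goes in (horizontal distance between each of coaster_bottom, coaster_middle, coaster_top and socket below 0.004 m and (horizontal distance between peg and socket above 0.03 m or z of peg in the frame of socket above 0.027 m)), for 0.1 s.
At the end, for the whole second after the job is handed in: coasters flat on one another in the caddy (within 3 mm in height), each within 3.5 mm of the socket's axis; the peg through all three, upright within 0.06 rad, tip at least 11.5 mm down in the socket (14 is home) and within 3 mm of its axis, released, at rest (horizontal distance between each of coaster_bottom, coaster_middle, coaster_top and socket below 0.0035 m and z of coaster_bottom in the frame of socket below 0.003 m and z of coaster_middle in the frame of socket below 0.013 m and z of coaster_top in the frame of socket below 0.023 m and horizontal distance between peg and socket below 0.003 m and z of peg in the frame of socket below -0.0115 m and angle between peg's own z axis and vertical below 0.06 rad and linear speed of peg below 0.01 m/s); the robot touches nothing.
It fails at once if the caddy is loaded with more than 35 N by a coaster, the peg or anything else (contact force between caddy and anything else above 35 N).
It fails at once if a bystander is shifted more than 30 mm or knocked over (distance of any of egg_timer, match_box, mug_green, salt_shaker, espresso_cup from where it was at the start of the episode above 0.03 m or angle between any of egg_timer, match_box, mug_green, salt_shaker, espresso_cup's own z axis and vertical above 0.5 rad).
It also fails if it takes over 67 s, if anything falls off the work surface, if the arm or the gripper's body presses on something with over 40 N, if the wrist force passes 120 N, or if a joint passes its speed limit or range.

### The arm

A 6-joint arm with a two-finger parallel gripper is mounted at the origin on a cart in front of the work surface, level with it; the furniture and walls round the work are solid. World frame = base frame: x ahead of the robot, y to its left, z up, the work surface at z = 0. Lengths are in mm, angles in rad, forces in N, time in s.
With the tool pointing down it reaches from about 350 to 775 mm from the base axis. Payload 7.3 kg.
Tool frame: the origin (TCP) lies on the centre line of the jaws, within the pads' length; the fingertips stand finger_overhang ahead of it and the grasp point (between the pads) lies 8 mm behind it (finger_overhang is the distance from the TCP to the fingertips, in mm); z points along the fingers, y is the line along which they close (so a half turn about z gives the same grasp; the last joint's range is limited). The gripper opens to 92 mm and grips with 3 to 60 N. Pads are 19 mm wide; open, the fingers measure 130 mm over their backs; the gripper's body (75 mm by 190 mm) begins 47 mm behind the grasp point.
Start: joints at [-1.274, 0.342, 1.524, -0, 1.275, -0.146], TCP at [224.971, -474.375, 237.741] pointing down, gripper open.
Joint ranges: [-2.53, 2.53], [-0.77, 2.02], [0.04, 2.7], [-1, 4.14], [0.28, 2.66], [-3.11, 3.11]. Speed limits (rad/s): [2.57, 2.57, 3.14, 3.14, 3.14, 3.14].

### API

Orientations are given as [roll, pitch, yaw] about the fixed x, y, z axes, in that order (R = Rz(yaw) Ry(pitch) Rx(roll)).
In Python, from plant import get_obs, capture, close_job, finger_overhang gives the robot as it stands.
- The arm moves only by the shell command python3 -m inch 'ROWS'. ROWS is JSON, one flat list of numbers, 7 for each row, row after row: the turn, a rotation vector about the tool's x, y, z scaled (see below), then the shift along the tool's x, y, z scaled (see below), then the closure, from -1 (fully open) to 1 (shut). In form: [ax, ay, az, tx, ty, tz, gripper, ax, ay, az, tx, ty, tz, gripper, ...]. A call has 1 to 10 rows; each row shifts and turns the commanded pose from where the row before left it, along the tool's axes as they then stand; what a row does not reach is not made up. The controller multiplies each number of a shift by 0.8 m and each number of a turn by 1.5 rad. A row lasts 1/12 s, in which the tool goes at most 41.7 mm and 7.16 degrees, less where a joint would pass 70% of its speed; a pose out of reach is approached as far as the arm can. A call with a number of a shift or a turn outside -1 to 1 is refused whole. A call with a gripper value outside its range is refused whole. The fingers move at their own pace and stop on an object; the grip force is fixed at half the most. Time passes only in rows, so rows that do not move let the fingers close. It gives the time, the measured TCP pose, the force, the opening and the grip force at its end, in the units of the state.
- get_obs(): the state, without advancing time (a new reading comes with each control period).
- capture(name): name is "scene" or "top" or "wrist"; returns a dict with "image" (480x640x3 uint8, red, green, blue), "mtx" (3x3 intrinsics, pixels), "pose" (4x4, takes a point from camera to world coordinates). Camera axes: x right, y up, looking along -z (the intrinsics and any distortion apply to the point x, -y, -z); pixel columns grow to the right and rows downward; lengths in mm; the calibration is good to about 2 mm. A picture is of the moment at which its call begins. There is no depth.
- close_job(): hands the job in; it is judged then, once.
The state is a dict: "time": time; "joint_positions": joint angles; "dq": joint speeds; "tau": joint torques, N m; "tool_pos": TCP position; "tcp_rot": TCP orientation; "contact_force": force on the tool from outside, world axes, zero at the start; "moment": the same for the moment, N m; "grip_width": finger opening in mm; "finger_force": force on a finger pad.
Only numpy, scipy, OpenCV 4.12 (cv2) and the standard library are available. Lean on these libraries where they do the work, as an engineer would, in place of code of your own. Each camera call takes 0.05 s, during which the arm holds its last target. There are 200 camera calls.

## Working session

There is one attempt and no reset: what is moved stays moved. The work goes in short steps, Python scripts to look and compute and a shell command to move; the robot and the scene stay as the last step left them, time stands still between calls to the robot, and variables do not carry over. Pictures are saved under pics/ and viewed, at most 12 in all, crops included, and the job is handed in when it is done.

```bash
ls; mkdir -p pics; python3 - <<'E'
from plant import get_obs, capture, finger_overhang
import cv2
print(finger_overhang, get_obs())
for n in ("top","scene"):
    c=capture(n); cv2.imwrite(f"pics/{n}0.png",c["image"][:,:,::-1]); print(n,c["mtx"].tolist(),c["pose"].round(4).tolist(), [k for k in c])
E
```

```text
pics
11.0 {'time': 0.0, 'joint_positions': array([-1.27399036e+00,  3.42725813e-01,  1.52503000e+00,  1.73690008e-05,
        1.27540642e+00, -1.45985926e-01]), 'dq': array([ 9.16891609e-04,  8.24268547e-05, -8.45025081e-04,  2.05395036e-03,
        8.14217344e-04,  5.11921049e-04]), 'tau': array([-4.21807817e-05, -4.31248999e+01, -2.44220692e+01,  7.18009262e-02,
        5.58930205e-02, -1.33178100e-04]), 'tool_pos': array([ 224.85719925, -473.96859846,  237.03882256]), 'tcp_rot': array([-3.14004219e+00, -2.44754854e-04,  4.42786637e-01]), 'contact_force': array([-1.13642606,  0.67815164, -0.15363715]), 'moment': array([-0.00873551,  0.01108574, -0.00403465]), 'finger_force': 0.0, 'grip_width': 91.82335514167282}
top [[537.4058724999677, 0.0, 307.82124510931027], [0.0, 537.4058724999677, 237.75382265979763], [0.0, 0.0, 1.0]] [[-0.4818, 0.8247, -0.2964, -0.8642], [-0.8763, -0.4535, 0.1625, 258.0439], [-0.0004, 0.338, 0.9412, 1594.0525], [0.0, 0.0, 0.0, 1.0]] ['image', 'mtx', 'pose']
scene [[447.1044136025558, 0.0, 315.75198824764465], [0.0, 447.1044136025558, 240.75514308278136], [0.0, 0.0, 1.0]] [[-0.7068, 0.5402, -0.4568, -58.0481], [-0.7074, -0.543, 0.4524, 544.9123], [-0.0037, 0.6429, 0.7659, 961.34], [0.0, 0.0, 0.0, 1.0]] ['image', 'mtx', 'pose']
```

View pics/top0.png

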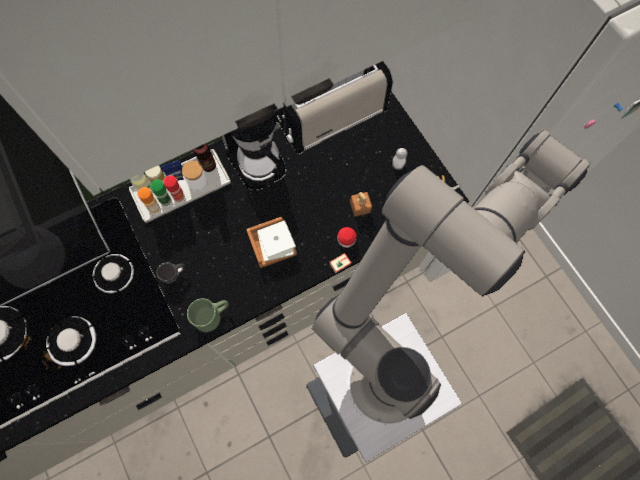

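View pics/scene0.png

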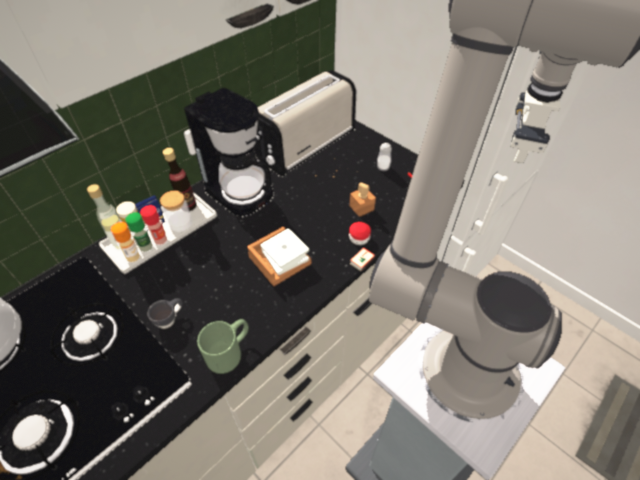

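The top view shows the caddy at about (272,242), its fence on the left and upper sides, the rest and peg at (361,202), timer (347,237), match box (341,263), shaker (400,158), mug (205,315) and cup (168,272). The scene view agrees.

```bash
cat > h.py <<'E'
import numpy as np, cv2
from plant import get_obs, capture
def ray(c,px,z):
    """cast pixels (N,2) onto the plane of height z"""
    px=np.atleast_2d(np.array(px,float)); d=np.c_[px,np.ones(len(px))]@np.linalg.inv(c["mtx"]).T
    d=d*[1,-1,-1]@c["pose"][:3,:3].T; o=c["pose"][:3,3]
    return o+d*((z-o[2])/d[:,2])[:,None]
def proj(c,P):
    q=(np.atleast_2d(P)-c["pose"][:3,3])@c["pose"][:3,:3]*[1,-1,-1]; q=q@c["mtx"].T
    return q[:,:2]/q[:,2:]
def state():
    o=get_obs(); print("t",round(o["time"],2),o["tool_pos"].round(1),o["tcp_rot"].round(4),"F",o["contact_force"].round(1),"w",round(o["grip_width"],1),"q",o["joint_positions"].round(2))
    return o
E
python3 - <<'E'
from h import *
c=capture("top"); s=capture("scene")
for n,p,z in [("hole",(276,239),54),("caddyL",(249,236),50),("fence corner far",(281,219),50),("caddy corner right-bottom",(297,260),24),("caddy bl",(260,265),50),("peg",(361,198),86),("rest",(361,207),25),("timer",(347,237),30),("match",(341,263),15),("shaker",(400,158),50)]:
    print(n,ray(c,p,z).round(0)[0])
for n,p,z in [("hole",(284,247),54),("peg",(364,188),86)]: print("s",n,ray(s,p,z).round(0)[0])
print(s["pose"][:3,3])
w=capture("wrist");print(w["mtx"],w["pose"].round(3)); o=get_obs(); print(o["tool_pos"])
E
```

```text
hole [527.  79.  54.]
caddyL [577. 146.  50.]
fence corner far [579.  34.  50.]
caddy corner right-bottom [446.  51.  24.]
caddy bl [478. 159.  50.]
peg [ 509. -207.   86.]
rest [ 503. -210.   25.]
timer [ 435. -119.   30.]
match [375. -64.  15.]
shaker [ 582. -401.   50.]
s hole [527.  83.  54.]
s peg [ 505. -207.   86.]
[-58.04808117 544.91227279 961.34000663]
[[366.67201063   0.         311.9777479 ]
 [  0.         366.67201063 245.29524127]
 [  0.           0.           1.        ]] [[ 4.28000e-01  8.74000e-01  2.30000e-01  2.86239e+02]
 [-9.04000e-01  4.14000e-01  1.08000e-01 -4.44336e+02]
 [-0.00000e+00 -2.54000e-01  9.67000e-01  3.85131e+02]
 [ 0.00000e+00  0.00000e+00  0.00000e+00  1.00000e+00]]
[ 224.93260216 -474.18799771  237.41994295]
```

```bash
python3 -m inch '[0,0,0.074,0,0,0,-1, 0,0,0.074,0,0,0,-1, 0,0,0.074,0,0,0,-1, 0,0,0.074,0,0,0,-1, 0,0,0,0.018,-0.037,0,-1, 0,0,0,0.018,-0.037,0,-1, 0,0,0,0.018,-0.037,0,-1, 0,0,0,0.018,-0.037,0,-1, 0,0,0,0.018,-0.037,0,-1, 0,0,0,0.018,-0.037,0,-1]'; python3 -m inch '[0,0,0,0.018,-0.037,0,-1, 0,0,0,0.018,-0.037,0,-1, 0,0,0,0.018,-0.037,0,-1, 0,0,0,0.018,-0.037,0,-1, 0,0,0,0.018,-0.037,0,-1, 0,0,0,0.018,-0.037,0,-1, 0,0,0,0.018,-0.037,0,-1, 0,0,0,0.018,-0.037,0,-1, 0,0,0,0,0,0,-1, 0,0,0,0,0,0,-1]'
python3 - <<'E'
from h import *
state(); c=capture("wrist"); cv2.imwrite("pics/w1.png",c["image"][:,:,::-1]); print(c["pose"].round(3).tolist())
E
```

```text
time: 1.08
tool_pos: [311.9, -295.4, 237.7]
tcp_rot: [3.142, -0.0, -0.002]
contact_force: [1.0, -0.3, -0.6]
grip_width: 91.9
finger_force: 0.0
time: 1.92
tool_pos: [427.3, -58.9, 237.6]
tcp_rot: [3.141, 0.0, 0.003]
contact_force: [-0.8, -0.5, -0.5]
grip_width: 91.8
finger_force: 0.0
t 1.92 [427.3 -58.9 237.6] [3.1415e+00 3.0000e-04 2.6000e-03] F [-0.8 -0.5 -0.5] w 91.8 q [-0.31  0.17  1.76 -0.    1.21  1.25]
[[0.002, 0.967, 0.254, 495.206], [-1.0, 0.002, 0.002, -57.764], [0.001, -0.254, 0.967, 385.374], [0.0, 0.0, 0.0, 1.0]]
```

View pics/w1.png

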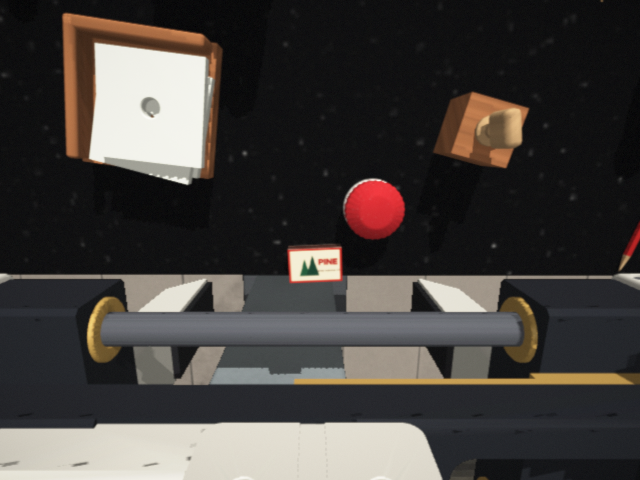

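The wrist view shows the top coaster's hole at (150,106), the caddy fence's outer corner at (65,14), the peg's grip at (500,129) on its rest, and the timer and match box clear of both.

```bash
python3 - <<'E'
from h import *
c=capture("wrist"); im=c["image"]; hsv=cv2.cvtColor(im,cv2.COLOR_RGB2HSV)
roi=np.zeros(im.shape[:2],np.uint8); roi[0:240]=255
wood=cv2.inRange(hsv,(4,70,40),(25,255,255))&roi
white=cv2.inRange(hsv,(0,0,200),(179,50,255))&roi
wood[170:,330:420]=0
for n,m,zs in (("wood",wood,(50,)),("white",white,(54,))):
    cs,_=cv2.findContours(m,cv2.RETR_EXTERNAL,cv2.CHAIN_APPROX_NONE)
    for k in cs:
        if cv2.contourArea(k)<400: continue
        p=cv2.approxPolyDP(k,4,True)[:,0]
        for q in p: print(n,q,[ray(c,q,z).round(1)[0,:2] for z in zs])
        print()
cv2.imwrite("pics/crop1.png",np.hstack([cv2.resize(im[0:200,50:240],None,fx=2.1,fy=2.1,interpolation=cv2.INTER_CUBIC),cv2.resize(im[70:190,420:535],None,fx=3.5,fy=3.5,interpolation=cv2.INTER_CUBIC)])[:,:,::-1])
E
```

```text
wood [450  98] [array([ 537. , -177.4])]
wood [432 151] [array([ 493.1, -165.7])]
wood [504 167] [array([ 479.2, -231.4])]
wood [520 142] [array([ 500.8, -242.6])]
wood [527 106] [array([ 530.6, -244.3])]
wood [472  90] [array([ 543.4, -195.6])]

wood [62 12] [array([602., 143.])]
wood [ 64 154] [array([490.5, 160.6])]
wood [109 165] [array([481., 122.])]
wood [ 86 158] [array([487. , 141.6])]
wood [93 41] [array([580.9, 121.2])]
wood [198  54] [array([571.2,  35.4])]
wood [207  59] [array([567.4,  28.2])]
wood [207  76] [array([554.3,  29.2])]
wood [214  80] [array([551.2,  23.5])]
wood [199 177] [array([470.4,  42.5])]
wood [210 177] [array([470.4,  32.6])]
wood [220  59] [array([567.4,  17.4])]
wood [216  43] [array([579.4,  19.9])]
wood [197  32] [array([587.6,  35. ])]

white [93 43] [array([578.4, 119.3])]
white [ 88 158] [array([487.1, 137.5])]
white [198 167] [array([479.4,  41.5])]
white [203  57] [array([568. ,  30.4])]
```

View pics/crop1.png

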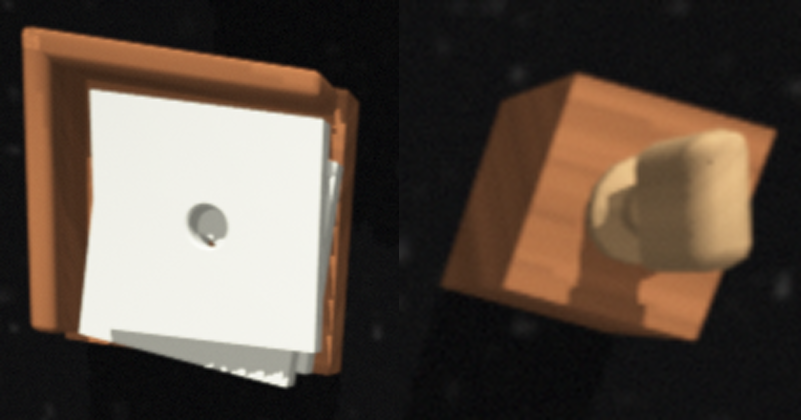

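The crop shows the top coaster's hole and the fence's outer edges cleanly. The peg's thumb grip has its long side roughly up the image (near world x). The rest's top corners in the full image are about (471,91), (528,107), (505,167) and (450,153).

```bash
python3 - <<'E'
from h import *
c=capture("wrist"); im=c["image"]; hsv=cv2.cvtColor(im,cv2.COLOR_RGB2HSV)
wood=cv2.inRange(hsv,(4,70,40),(25,255,255)); wood[:,300:]=0;wood[230:]=0
k=max(cv2.findContours(wood,0,1)[0],key=cv2.contourArea)[:,0].astype(float)
xs=[];
# outer left edge: min x per row; outer top edge: min y per column
L=np.array([[k[k[:,1]==r,0].min()-.5,r] for r in range(30,140)])
T=np.array([[q,k[k[:,0]==q,1].min()-.5] for q in range(75,190)])
def line(P):
    v=cv2.fitLine(ray(c,P,50)[:,:2].astype(np.float32),cv2.DIST_HUBER,0,.01,.01).ravel(); return v
a,b=line(L),line(T)
t=np.linalg.solve(np.c_[a[:2],-b[:2]],b[2:]-a[2:]); cor=a[2:]+t[0]*a[:2]
ya=np.arctan(a[1]/a[0]); yb=np.arctan(-b[0]/b[1]); yaw=(ya+yb)/2
ex=np.array([np.cos(yaw),np.sin(yaw)]);ey=np.array([-ex[1],ex[0]])
print("caddy yaws",ya,yb,"corner",cor,"socket",cor-56*(ex+ey))
white=cv2.inRange(hsv,(0,0,225),(179,40,255)); white[:,300:]=0;white[230:]=0
k=max(cv2.findContours(white,0,1)[0],key=cv2.contourArea)
r=cv2.minAreaRect(ray(c,k[:,0],54)[:,:2].astype(np.float32)); print("top coaster",r)
print("hole",ray(c,(150,105.5),54))
R=ray(c,[(470.9,90.6),(527.7,106.6),(505.1,167.1),(449.7,152.9)],50); print("rest",R[:,:2].round(1).tolist(),R.mean(0))
pm=cv2.inRange(hsv,(8,40,120),(28,140,255)); pm[:,:460]=0; pm[200:]=0
k=max(cv2.findContours(pm,0,1)[0],key=cv2.contourArea)[:,0]; print("peg",cv2.minAreaRect(k)); h=cv2.approxPolyDP(k,2,True)[:,0]
for q in h: print(q,ray(c,q,92).round(1)[0,:2])
E
```

```text
caddy yaws -0.13929597 -0.13803953 corner [603.0104  145.32645] socket [539.8074   97.60452]
top coaster ((526.9552001953125, 83.71770477294922), (96.15499877929688, 94.43627166748047), 83.37850952148438)
hole [[530.55717858  77.34612752  54.        ]]
rest [[542.6, -195.5], [529.7, -245.9], [478.7, -233.1], [491.1, -182.3]] [ 510.50694754 -214.20976917   50.        ]
peg ((496.0, 125.0), (38.0, 46.0), 90.0)
[517 108] [ 524.3 -214.6]
[506 106] [ 525.7 -206.1]
[483 114] [ 520.1 -189.5]
[473 125] [ 512.2 -182.8]
[474 133] [ 506.3 -184.2]
[478 134] [ 505.6 -187.3]
[488 114] [ 520.1 -193.3]
[499 111] [ 522.2 -201.3]
[502 116] [ 518.6 -204. ]
[503 141] [ 500.4 -207.2]
[508 144] [ 498.2 -211.3]
[517 142] [ 499.6 -218.1]
```

```bash
python3 -m inch '[0,0,0.0473,0,0,0,1, 0,0,0.0473,0,0,0,1, 0,0,0,-0.0013,-0.0397,0,1, 0,0,0,-0.0013,-0.0397,0,1, 0,0,0,-0.0013,-0.0397,0,1, 0,0,0,-0.0013,-0.0397,0,1, 0,0,0,-0.0013,-0.0397,0,1, 0,0,0,0,0,0.04,1, 0,0,0,0,0,0.04,1, 0,0,0,0,0,0.04,1]'; python3 -m inch '[0,0,0,0,0,0.04,1, 0,0,0,0,0,0.04,1, 0,0,0,0,0,0.04,1, 0,0,0,0,0,0.0,1, 0,0,0,0,0,0,1]'
python3 - <<'E'
from h import *
o=state(); S=np.array([539.8,97.6]); y=-.139; R=np.array([[np.cos(y),-np.sin(y)],[np.sin(y),np.cos(y)]]); print("caddy xy",(o["tool_pos"][:2]-S)@R)
c=capture("top"); print(ray(c,(205,315),50))
E
```

```text
time: 2.9
tool_pos: [444.9, 97.0, 141.1]
tcp_rot: [-3.142, -0.002, -0.144]
contact_force: [0.4, -0.3, -0.6]
grip_width: 29.7
finger_force: 0.0
time: 3.32
tool_pos: [443.8, 96.6, 45.1]
tcp_rot: [3.141, 0.004, -0.145]
contact_force: [-0.5, 0.4, 0.7]
grip_width: 0.7
finger_force: 0.0
t 3.32 [443.8  96.6  45.1] [ 3.1407  0.0036 -0.1451] F [-0.5  0.4  0.7] w 0.7 q [ 0.05  0.49  1.95 -0.    0.71  1.76]
caddy xy [-94.9200724  -14.32410766]
[[420.41368005 367.84512941  50.        ]]
```

```bash
python3 -m inch '[0,0,-0.004,0,0,0.0088,1, 0,0,0,0.004,0,0,1, 0,0,0,0.004,0,0,1, 0,0,0,0.004,0,0,1, 0,0,0,0.004,0,0,1, 0,0,0,0.004,0,0,1, 0,0,0,0.004,0,0,1, 0,0,0,0.004,0,0,1, 0,0,0,0.004,0,0,1, 0,0,0,0,0,0,1]'; python3 -m inch '[0,0,0,0.003,0,0,1, 0,0,0,0.003,0,0,1, 0,0,0,0.003,0,0,1, 0,0,0,0,0,0,1]'
python3 -m inch '[0,0,0,0.002,0,0,1, 0,0,0,0,0,0,1]';python3 -m inch '[0,0,0,0.002,0,0,1, 0,0,0,0,0,0,1]'
```

```text
time: 4.2
tool_pos: [470.6, 94.1, 38.6]
tcp_rot: [-3.142, -0.0, -0.137]
contact_force: [-0.4, 0.5, 0.5]
grip_width: 0.7
finger_force: 0.0
time: 4.53
tool_pos: [477.6, 93.1, 38.7]
tcp_rot: [-3.142, -0.001, -0.137]
contact_force: [-0.5, -1.0, 0.4]
grip_width: 0.8
finger_force: 0.1
time: 4.7
tool_pos: [478.7, 92.9, 38.6]
tcp_rot: [3.141, 0.0, -0.137]
contact_force: [-0.3, 0.2, 0.4]
grip_width: 0.3
finger_force: 0.3
time: 4.87
tool_pos: [480.2, 92.7, 38.6]
tcp_rot: [3.141, 0.0, -0.137]
contact_force: [-1.7, -0.1, -0.3]
grip_width: 0.2
finger_force: 0.6
```

```bash
for i in 1; do python3 -m inch '[0,0,0,0.0013,0,0,1, 0,0,0,0,0,0,1]'; done; python3 -m inch '[0,0,0,0.0013,0,0,1, 0,0,0,0,0,0,1]' ; python3 -m inch '[0,0,0,0.0013,0,0,1, 0,0,0,0,0,0,1]'
python3 - <<'E'
from h import *
c=capture("wrist"); cv2.imwrite("pics/w2.png",c["image"][:,:,::-1])
E
```

```text
time: 5.03
tool_pos: [481.1, 92.5, 38.6]
tcp_rot: [3.141, 0.001, -0.137]
contact_force: [-2.6, -0.3, -0.2]
grip_width: 0.7
finger_force: 1.0
time: 5.2
tool_pos: [482.3, 92.4, 38.6]
tcp_rot: [3.141, 0.0, -0.137]
contact_force: [-2.3, -1.2, -0.7]
grip_width: 0.6
finger_force: 1.0
time: 5.37
tool_pos: [482.6, 92.4, 38.5]
tcp_rot: [3.141, 0.002, -0.137]
contact_force: [-5.3, -0.0, 2.2]
grip_width: 0.4
finger_force: 2.4
```

View pics/w2.png

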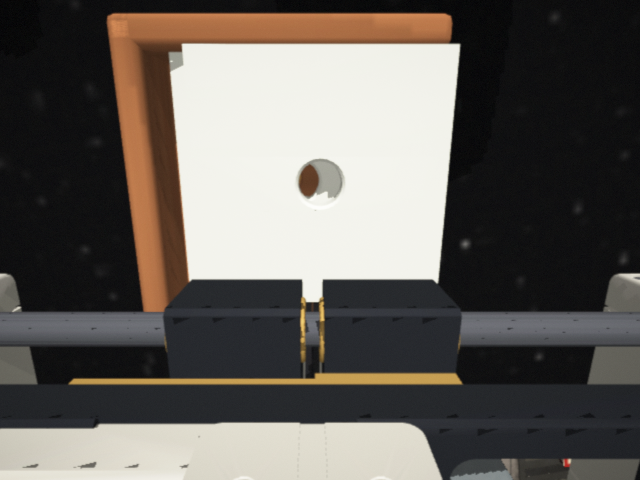

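The top coaster's far edge is against the far fence at row 45. The hole is at (320,183), with the coasters below still offset in y. Next I push toward +y.

```bash
python3 -m inch '[0,0,0,-0.006,0,0,1, 0,0,0,0,0,-0.044,1, 0,0,0,0,0,-0.044,1, 0,0,0,0,0.0383,0,1, 0,0,0,0,0.0383,0,1, 0,0,0,0,0.0383,0,1, 0,0,0,0.038,0,0,1, 0,0,0,0.038,0,0,1, 0,0,0,0,0,0,1, 0,0,0,0,0,0,1]'
python3 -m inch '[0,0,0,0,0,0.044,1, 0,0,0,0,0,0.044,1, 0,0,0,0,0,0,1, 0,0,0,0,0,0,1]'
python3 - <<'E'
from h import *
o=state(); S=np.array([539.8,97.6]); y=-.139; R=np.array([[np.cos(y),-np.sin(y)],[np.sin(y),np.cos(y)]]); print("caddy xy",(o["tool_pos"][:2]-S)@R)
E
```

```text
time: 6.25
tool_pos: [527.8, -6.9, 109.1]
tcp_rot: [3.142, -0.003, -0.138]
contact_force: [-1.4, 0.7, 0.4]
grip_width: 0.3
finger_force: 0.0
time: 6.58
tool_pos: [524.5, -5.8, 37.9]
tcp_rot: [-3.142, 0.004, -0.137]
contact_force: [-0.3, -0.6, -0.1]
grip_width: 0.2
finger_force: 0.0
t 6.58 [524.5  -5.8  37.9] [-3.1416  0.0041 -0.1366] F [-0.3 -0.6 -0.1] w 0.2 q [-0.16  0.59  1.76 -0.    0.8   1.55]
caddy xy [  -0.77666753 -104.51879516]
```

```bash
python3 -m inch '[0,0,0,0,-0.004,0,1, 0,0,0,0,-0.004,0,1, 0,0,0,0,-0.004,0,1, 0,0,0,0,-0.004,0,1, 0,0,0,0,-0.004,0,1, 0,0,0,0,-0.004,0,1, 0,0,0,0,-0.004,0,1, 0,0,0,0,-0.004,0,1, 0,0,0,0,-0.003,0,1, 0,0,0,0,0,0,1]'; python3 -m inch '[0,0,0,0,-0.002,0,1, 0,0,0,0,-0.002,0,1, 0,0,0,0,-0.002,0,1, 0,0,0,0,0,0,1]'
python3 -m inch '[0,0,0,0,-0.002,0,1, 0,0,0,0,0,0,1]'
```

```text
time: 7.42
tool_pos: [530.1, 21.8, 38.6]
tcp_rot: [3.142, 0.0, -0.137]
contact_force: [0.9, -0.0, 0.3]
grip_width: 0.7
finger_force: 0.0
time: 7.75
tool_pos: [530.7, 26.3, 38.6]
tcp_rot: [3.142, 0.0, -0.137]
contact_force: [0.7, 0.4, -0.2]
grip_width: -0.0
finger_force: 0.0
time: 7.92
tool_pos: [531.0, 27.8, 38.7]
tcp_rot: [3.142, -0.0, -0.137]
contact_force: [0.1, 0.2, -0.1]
grip_width: 0.6
finger_force: 0.0
```

```bash
python3 -m inch '[0,0,0,0,-0.002,0,1, 0,0,0,0,-0.002,0,1, 0,0,0,0,0,0,1]'; python3 -m inch '[0,0,0,0,-0.0015,0,1, 0,0,0,0,0,0,1]';  python3 -m inch '[0,0,0,0,-0.0015,0,1, 0,0,0,0,0,0,1]'; python3 - <<'E'
from h import *
c=capture("wrist"); cv2.imwrite("pics/w3.png",c["image"][:,:,::-1])
E
```

```text
time: 8.17
tool_pos: [531.4, 31.1, 38.7]
tcp_rot: [3.142, -0.0, -0.137]
contact_force: [-0.6, -0.6, -0.2]
grip_width: 0.3
finger_force: 0.1
time: 8.33
tool_pos: [531.6, 32.2, 38.7]
tcp_rot: [3.142, -0.0, -0.137]
contact_force: [0.3, -0.5, 0.1]
grip_width: 0.3
finger_force: 0.2
time: 8.5
tool_pos: [531.7, 33.4, 38.7]
tcp_rot: [3.142, -0.0, -0.137]
contact_force: [-0.3, -1.4, -0.1]
grip_width: 0.7
finger_force: 0.2
```

View pics/w3.png

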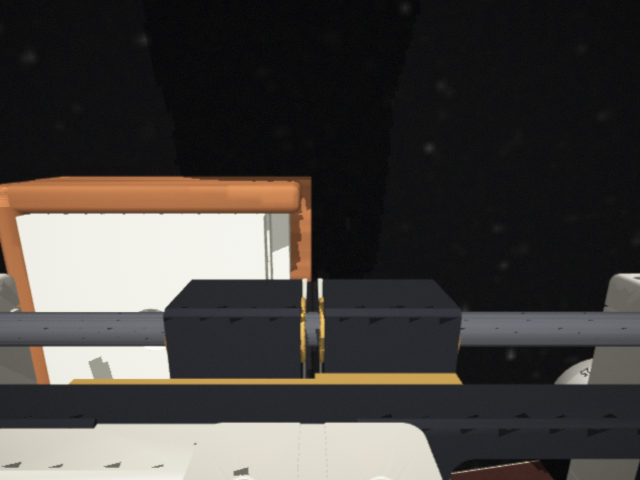

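The top coaster is next to the left fence. The right edges of the lower coasters still show at columns 268–290, so I keep pushing in small steps.

```bash
python3 -m inch '[0,0,0,0,-0.0015,0,1, 0,0,0,0,0,0,1]';  python3 -m inch '[0,0,0,0,-0.0015,0,1, 0,0,0,0,0,0,1]'; python3 -m inch '[0,0,0,0,-0.0012,0,1, 0,0,0,0,0,0,1]' 
```

```text
time: 8.72
tool_pos: [531.9, 34.6, 38.7]
tcp_rot: [3.142, -0.0, -0.137]
contact_force: [-0.1, -0.3, 0.9]
grip_width: 0.3
finger_force: 0.2
time: 8.88
tool_pos: [532.0, 35.3, 38.7]
tcp_rot: [3.141, 0.0, -0.137]
contact_force: [-1.4, -3.3, 0.5]
grip_width: 0.2
finger_force: 1.8
time: 9.05
tool_pos: [532.0, 35.4, 38.7]
tcp_rot: [3.14, 0.0, -0.137]
contact_force: [-2.0, -8.3, 1.4]
grip_width: 0.5
finger_force: 4.3
```

```bash
python3 -m inch '[0,0,0,0,0.0075,0,1, 0,0,0,0,0,-0.0375,1, 0,0,0,0,0,-0.0375,1, 0,0,0,0,0,-0.0375,1, 0,0,0,-0.0354,0,0,1, 0,0,0,-0.0354,0,0,1, 0,0,0,-0.0354,-0.0375,0,1, 0,0,0,0,-0.0375,0,1, 0,0,0,0,0,0,1, 0,0,0,0,0,0,1]'
python3 - <<'E'
from h import *
state(); c=capture("wrist"); im=c["image"]; cv2.imwrite("pics/w4.png",im[:,:,::-1])
np.savez("w4.npz",**c)
E
```

```text
time: 9.88
tool_pos: [455.3, 102.9, 128.9]
tcp_rot: [-3.141, -0.001, -0.134]
contact_force: [0.1, 0.3, 0.2]
grip_width: 0.6
finger_force: 0.0
t 9.88 [455.3 102.9 128.9] [-3.1411e+00 -8.0000e-04 -1.3440e-01] F [0.1 0.3 0.2] w 0.6 q [0.06 0.36 1.83 0.   0.94 1.76]
```

View pics/w4.png

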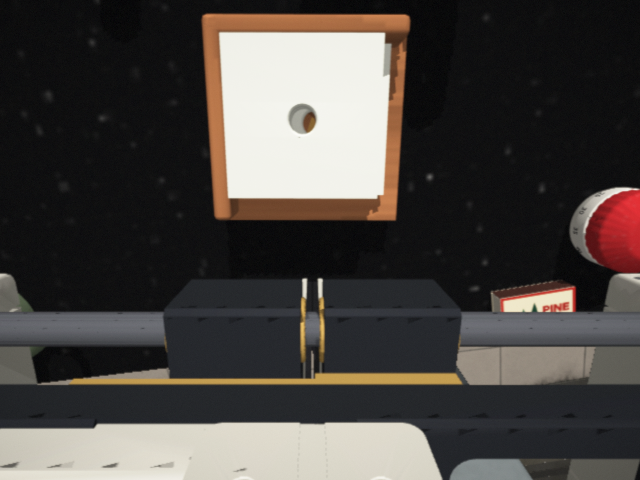

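```bash
python3 - <<'E'
import cv2
im=cv2.imread("pics/w4.png"); cv2.imwrite("pics/w4c.png",cv2.resize(im[5:225,195:415],(800,600) and None,fx=2.7,fy=2.7,interpolation=cv2.INTER_CUBIC))
E
```

```text
(no output)
```

View pics/w4c.png

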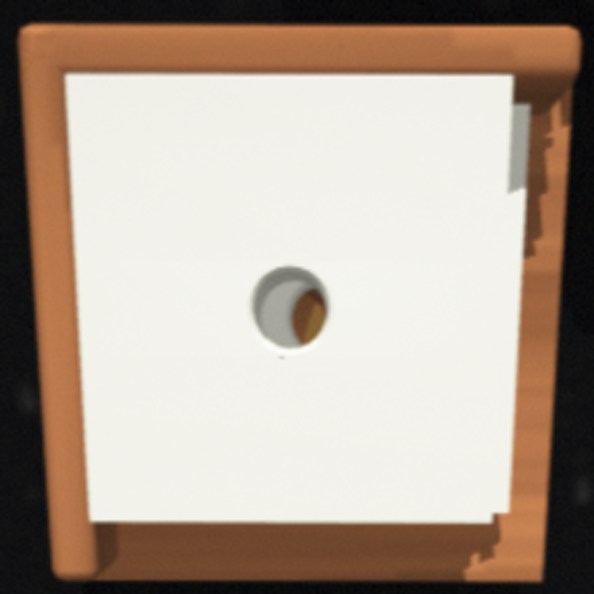

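The crop shows the +x side flush, but a lower coaster still sits 4–8 mm short in y. Its right edge protrudes at (525,190) and its hole is displaced right. The finger backs seem to taper near the tip, so I'll repeat the y push with the finger's flat side (tool turned 90°). Furniture clearance first.

```bash
python3 - <<'E'
from h import *
c=capture("top"); s=capture("scene")
for n,p in [("coffee front",(262,185)),("coffee right",(288,172)),("toaster nearL",(305,148)),("jar tray R",(228,182))]:
    print(n,ray(c,p,0).round()[0,:2],ray(c,p,100).round()[0,:2])
for n,p in [("coffee front s",(243,205)),("toaster s",(290,165))]:
    print(n,ray(s,p,0).round()[0,:2])
w=dict(np.load("w4.npz")); f=lambda x,y:(195+x/2.7,5+y/2.7)
print("top hole",ray(w,f(290,307),54),"topcoaster corners",ray(w,[f(65,73),f(513,75),f(90,522)],54).round(1).tolist())
print("mid edge",ray(w,[f(525,190),f(510,510)],44).round(1).tolist(),"bottom?",ray(w,[f(530,105),f(525,190)],34).round(1).tolist())
E
```

```text
coffee front [734.  26.] [688.  40.]
coffee right [734. -71.] [688. -50.]
toaster nearL [ 786. -163.] [ 737. -136.]
jar tray R [797. 118.] [747. 127.]
coffee front s [770.  32.]
toaster s [ 804. -192.]
top hole [[540.13534519  97.6855027   54.        ]] topcoaster corners [[590.6, 136.4, 54.0], [578.1, 46.8, 54.0], [500.8, 148.8, 54.0]]
mid edge [[557.9, 43.9, 44.0], [489.3, 53.1, 44.0]] bottom? [[576.6, 39.2, 34.0], [559.4, 41.8, 34.0]]
```

```bash
python3 -m inch '[0,0,0,0.0264,0.0286,0,1, 0,0,0,0.0264,0.0286,0,1, 0,0,0,0.0264,0.0286,0,1, 0,0,0,0.0264,0.0286,0,1, 0,0,-0.0806,0,0,0,1, 0,0,-0.0806,0,0,0,1, 0,0,-0.0806,0,0,0,1, 0,0,-0.0806,0,0,0,1, 0,0,-0.0806,0,0,0,1, 0,0,-0.0806,0,0,0,1]'; python3 -m inch '[0,0,-0.0806,0,0,0,1, 0,0,-0.0806,0,0,0,1, 0,0,-0.0806,0,0,0,1, 0,0,-0.0806,0,0,0,1, 0,0,-0.0806,0,0,0,1, 0,0,-0.0806,0,0,0,1, 0,0,-0.0806,0,0,0,1, 0,0,0,0,0,0,1, 0,0,0,0,0,0,1]'
cat >> h.py <<'E'
def cad(S=(540.0,97.6),y=-.139):
    o=state(); R=np.array([[np.cos(y),-np.sin(y)],[np.sin(y),np.cos(y)]]); print("caddy xy",((o["tool_pos"][:2]-S)@R).round(2))
E
python3 -c "from h import *; cad()"
```

```text
time: 10.87
tool_pos: [526.6, -1.7, 128.3]
tcp_rot: [-3.141, 0.0, 0.592]
contact_force: [0.1, -0.2, -0.5]
grip_width: 0.2
finger_force: 0.0
time: 11.62
tool_pos: [526.6, -1.4, 128.4]
tcp_rot: [-3.141, 0.0, 1.43]
contact_force: [-0.4, 0.5, -0.2]
grip_width: 0.4
finger_force: 0.0
t 11.62 [526.6  -1.4 128.4] [-3.1412e+00  1.0000e-04  1.4296e+00] F [-0.4  0.5 -0.2] w 0.4 q [-0.15  0.46  1.67 -0.    1.01 -0.01]
caddy xy [  0.4  -99.88]
```

```bash
python3 -m inch '[0,0,0,0,0,0.0377,1, 0,0,0,0,0,0.0377,1, 0,0,0,0,0,0.0377,1, 0,0,0,0,0,0,1, 0,0,0,0.006,0,0,1, 0,0,0,0.006,0,0,1, 0,0,0,0.005,0,0,1, 0,0,0,0.005,0,0,1, 0,0,0,0.004,0,0,1, 0,0,0,0.004,0,0,1]'; python3 -m inch '[0,0,0,0.003,0,0,1, 0,0,0,0.003,0,0,1, 0,0,0,0.003,0,0,1, 0,0,0,0,0,0,1]'; python3 -m inch '[0,0,0,0.002,0,0,1, 0,0,0,0.002,0,0,1, 0,0,0,0,0,0,1]' ;python3 -m inch '[0,0,0,0.0015,0,0,1,0,0,0,0.0015,0,0,1, 0,0,0,0,0,0,1]'; python3 -c "from h import *; cad()"
```

```text
time: 12.45
tool_pos: [530.3, 23.8, 39.1]
tcp_rot: [3.14, 0.0, 1.435]
contact_force: [-0.3, 0.1, 0.6]
grip_width: 0.2
finger_force: 0.0
time: 12.78
tool_pos: [530.8, 30.8, 38.2]
tcp_rot: [3.142, 0.0, 1.435]
contact_force: [0.1, 0.0, 0.3]
grip_width: 0.7
finger_force: 0.0
time: 13.03
tool_pos: [531.2, 33.7, 38.1]
tcp_rot: [-3.142, 0.0, 1.435]
contact_force: [0.0, -0.4, -0.3]
grip_width: 0.6
finger_force: 0.0
time: 13.28
tool_pos: [531.5, 35.9, 38.1]
tcp_rot: [-3.141, 0.0, 1.435]
contact_force: [-0.1, 0.1, -1.1]
grip_width: 0.5
finger_force: 0.2
t 13.28 [531.5  35.9  38.1] [-3.1415e+00  2.0000e-04  1.4346e+00] F [-0.1  0.1 -1.1] w 0.5 q [-0.08  0.6   1.74 -0.    0.81  0.06]
caddy xy [  0.15 -62.23]
```

```bash
python3 -m inch '[0,0,0,0.0015,0,0,1,0,0,0,0.0015,0,0,1, 0,0,0,0,0,0,1]'; python3 -m inch '[0,0,0,0.0015,0,0,1, 0,0,0,0.0015,0,0,1,0,0,0,0,0,0,1]'; python3 -m inch '[0,0,0,0.0012,0,0,1, 0,0,0,0,0,0,1]'; python3 -c "from h import *; cad()"
```

```text
time: 13.53
tool_pos: [531.9, 38.5, 38.2]
tcp_rot: [-3.142, 0.0, 1.435]
contact_force: [1.1, -0.5, -1.0]
grip_width: 0.8
finger_force: 0.3
time: 13.78
tool_pos: [532.2, 40.9, 38.2]
tcp_rot: [3.142, 0.0, 1.435]
contact_force: [-0.9, -1.0, -0.2]
grip_width: 0.5
finger_force: 0.2
time: 13.95
tool_pos: [532.3, 41.8, 38.2]
tcp_rot: [3.142, 0.0, 1.435]
contact_force: [-0.5, -1.0, -0.1]
grip_width: 0.8
finger_force: 0.2
t 13.95 [532.3  41.8  38.2] [3.1415 0.     1.4347] F [-0.5 -1.  -0.1] w 0.8 q [-0.07  0.6   1.73 -0.    0.81  0.07]
caddy xy [  0.15 -56.33]
```

```bash
python3 -m inch '[0,0,0,0.001,0,0,1, 0,0,0,0,0,0,1]'; python3 -m inch '[0,0,0,0.001,0,0,1, 0,0,0,0,0,0,1]'; python3 -c "from h import *; cad()"
```

```text
time: 14.12
tool_pos: [532.4, 42.1, 38.2]
tcp_rot: [3.142, 0.001, 1.435]
contact_force: [-0.7, -4.1, 0.2]
grip_width: 0.6
finger_force: 1.9
time: 14.28
tool_pos: [532.4, 42.1, 38.2]
tcp_rot: [-3.141, 0.002, 1.435]
contact_force: [-1.3, -7.8, 0.4]
grip_width: 0.1
finger_force: 4.1
t 14.28 [532.4  42.1  38.2] [-3.1413e+00  1.7000e-03  1.4348e+00] F [-1.3 -7.8  0.4] w 0.1 q [-0.06  0.6   1.73 -0.    0.81  0.07]
caddy xy [  0.17 -55.98]
```

```bash
python3 -m inch '[0,0,0,-0.01,0,0,1, 0,0,0,0,0,-0.0375,1, 0,0,0,0,0,-0.0375,1, 0,0,0,0,0,-0.0375,1, 0,0,0,-0.02,0,0,1, 0,0,0,-0.02,0,0,1, 0,0,0,0,0,0,1, 0,0,0,0,0,0,1]'
python3 - <<'E'
from h import *
cad(); c=capture("wrist"); im=c["image"]; np.savez("w5.npz",**c)
p=proj(c,[540,97.6,54])[0]; print(p); x,y=p.astype(int)
a=cv2.resize(im[max(0,y-105):y+105,x-105:x+105],(400,400),interpolation=cv2.INTER_CUBIC); b=cv2.resize(im[y-25:y+25,x-25:x+25],(400,400),interpolation=cv2.INTER_CUBIC)
cv2.imwrite("pics/w5.png",np.hstack([a,b])[:,:,::-1])
E
```

```text
time: 14.95
tool_pos: [527.1, 3.3, 128.3]
tcp_rot: [3.141, -0.001, 1.433]
contact_force: [-0.1, -0.1, -0.5]
grip_width: 0.4
finger_force: 0.0
t 14.95 [527.1   3.3 128.3] [ 3.1414e+00 -6.0000e-04  1.4329e+00] F [-0.1 -0.1 -0.5] w 0.4 q [-0.14  0.46  1.67  0.    1.01 -0.  ]
caddy xy [  0.25 -95.19]
[312.05881676 100.78792483]
```

View pics/w5.png

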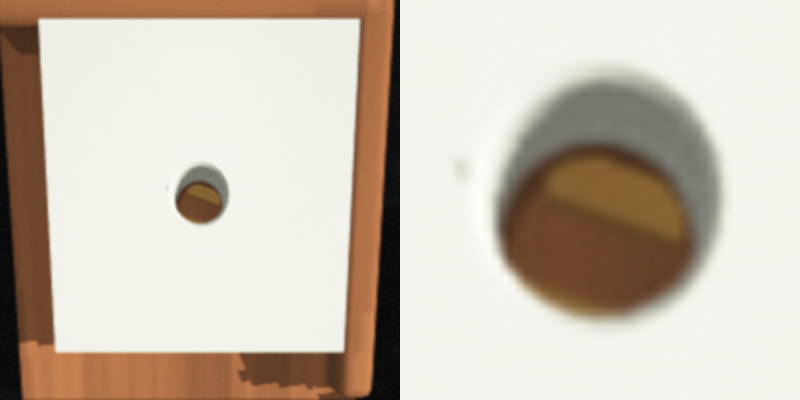

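All three coasters are now flush against both fences and the holes line up over the socket. The rim is at about (313,99) full-image. Inside, an edge slopes about -18°, a hint of the slot's angle. Next is the peg.

```bash
python3 -m inch '[0,0,0.0778,0,0,0,-1, 0,0,0.0778,0,0,0,-1, 0,0,0.0778,0,0,0,-1, 0,0,0.0778,0,0,0,-1, 0,0,0.0778,0,0,0,-1, 0,0,0.0778,0,0,0,-1, 0,0,0.0778,0,0,0,-1, 0,0,0.0778,0,0,0,-1, 0,0,0.0778,0,0,0,-1, 0,0,0.0778,0,0,0,-1]'; python3 -m inch '[0,0,0.0778,0,0,0,-1, 0,0,0.0778,0,0,0,-1, 0,0,0,-0.0144,0.0336,-0.0066,-1, 0,0,0,-0.0144,0.0336,-0.0066,-1, 0,0,0,-0.0144,0.0336,-0.0066,-1, 0,0,0,-0.0144,0.0336,-0.0066,-1, 0,0,0,-0.0144,0.0336,-0.0066,-1, 0,0,0,-0.0144,0.0336,-0.0066,-1, 0,0,0,-0.0144,0.0336,-0.0066,-1, 0,0,0,-0.0144,0.0336,-0.0066,-1]'; python3 -m inch '[0,0,0,0,0,0,-1, 0,0,0,0,0,0,-1]'
python3 - <<'E'
from h import *
state(); c=capture("wrist"); im=c["image"]; np.savez("w6.npz",**c)
for n in ("w4","w5"):  # hole rim fits
    w=dict(np.load(n+".npz")); g=cv2.cvtColor(w["image"],cv2.COLOR_RGB2GRAY); p=proj(w,[540,98,54])[0].astype(int)
    m=(g<210).astype(np.uint8); q=m[p[1]-22:p[1]+22,p[0]-22:p[0]+22].copy()
    k=max(cv2.findContours(q,0,1)[0],key=cv2.contourArea); e=cv2.fitEllipse(k); print(n,e,ray(w,np.array(e[0])+p-22,54)[0,:2].round(2),w["pose"][:2,3].round(1))
hsv=cv2.cvtColor(im,cv2.COLOR_RGB2HSV); p=proj(c,[510,-213,92])[0].astype(int); print(p)
a=im[max(0,p[1]-70):p[1]+70,p[0]-70:p[0]+70]; print(max(0,p[1]-70),p[0]-70)
cv2.imwrite("pics/w6.png",cv2.resize(a,None,fx=4,fy=4,interpolation=cv2.INTER_CUBIC)[:,:,::-1])
E
```

```text
time: 15.83
tool_pos: [527.0, 4.6, 127.7]
tcp_rot: [-3.141, 0.001, 0.263]
contact_force: [-0.3, 0.4, 0.1]
grip_width: 62.8
finger_force: 0.0
time: 16.67
tool_pos: [442.0, -214.8, 170.4]
tcp_rot: [-3.141, 0.0, 0.035]
contact_force: [1.4, -1.0, 0.3]
grip_width: 91.8
finger_force: 0.0
time: 16.83
tool_pos: [442.3, -214.9, 170.3]
tcp_rot: [-3.141, -0.0, 0.032]
contact_force: [-0.3, -0.1, -0.5]
grip_width: 91.9
finger_force: 0.0
t 16.83 [ 442.3 -214.9  170.3] [-3.1412e+00 -3.0000e-04  3.1800e-02] F [-0.3 -0.1 -0.5] w 91.9 q [-0.61  0.35  1.71  0.    1.08  0.93]
w4 ((23.07970428466797, 21.121129989624023), (28.329082489013672, 29.920072555541992), 167.03469848632812) [540.48  97.83] [522.4  94.7]
w5 ((23.625303268432617, 21.408885955810547), (27.50308609008789, 31.027446746826172), 11.336515426635742) [540.42  98.28] [536.4  71.3]
[313 149]
79 243
```

View pics/w6.png

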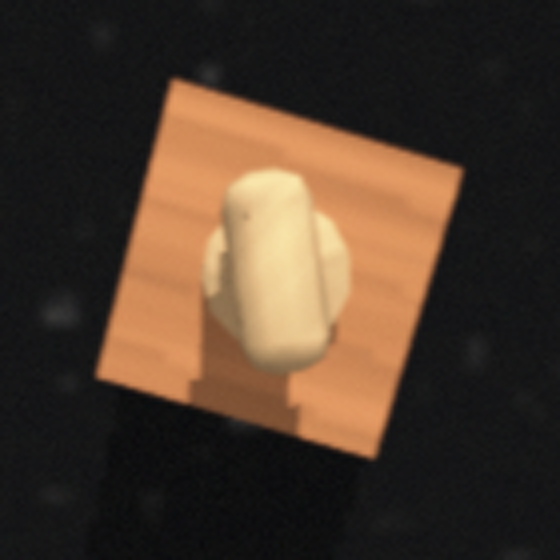

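The view from above shows the grip's long axis leaning about 8° and centred at crop (277,271), which is full-image (312.2,146.8), almost directly below the camera.

```bash
python3 - <<'E'
from h import *
c=dict(np.load("w6.npz")); im=c["image"]; f=lambda x,y:(243+(x)/4,79+y/4)
hsv=cv2.cvtColor(im,cv2.COLOR_RGB2HSV); m=cv2.inRange(hsv,(8,30,150),(30,130,255)); m[:79]=0;m[220:]=0;m[:,:243]=0;m[:,383:]=0
k=max(cv2.findContours(m,0,1)[0],key=cv2.contourArea)[:,0]; print(k.min(0),k.max(0))
print("cam",c["pose"][:3,3].round(1))
for n,p,z in [("top centre",f(277,271),90),("upper end",f(268,168),85),("lower end",f(285,373),85),("collar L",f(203,272),54),("collar R",f(351,268),54)]: print(n,ray(c,p,z)[0].round(2))
a,b=ray(c,[f(227,200),f(248,345)],85),ray(c,[f(305,190),f(327,330)],85)
for q in (a,b): d=q[0]-q[1]; print("yaw",np.arctan2(d[1],d[0]))
o=get_obs(); print(o["tool_pos"],o["tcp_rot"])
E
```

```text
[293 121] [330 170]
cam [ 510.1 -212.   318.1]
top centre [ 511.53 -212.19   90.  ]
upper end [ 526.52 -210.37   85.  ]
lower end [ 496.22 -213.93   85.  ]
collar L [ 511.19 -199.37   54.  ]
collar R [ 512.66 -225.07   54.  ]
yaw 0.17354472096493195
yaw 0.19956380702826887
[ 442.43466842 -213.9571472   170.07367907] [-3.14063100e+00  2.28626388e-04  3.33447728e-02]
```

```bash
python3 -m inch '[0,0,-0.049,0,0,0,-1, 0,0,-0.049,0,0,0,-1, 0,0,0,0.0283,0.0043,0,-1, 0,0,0,0.0283,0.0043,0,-1, 0,0,0,0.0283,0.0043,0,-1, 0,0,0,0,0,0.031,-1, 0,0,0,0,0,0.031,-1, 0,0,0,0,0,0.031,-1, 0,0,0,0,0,0.031,-1, 0,0,0,0,0,0,-1]'; python3 -m inch '[0,0,0,0,0,0,-1,0,0,0,0,0,0,-1]'
```

```text
time: 17.72
tool_pos: [508.7, -208.8, 66.3]
tcp_rot: [-3.135, 0.007, 0.183]
contact_force: [-0.9, 0.9, -0.4]
grip_width: 91.7
finger_force: 0.0
time: 17.88
tool_pos: [512.0, -211.8, 72.3]
tcp_rot: [3.141, -0.001, 0.182]
contact_force: [-0.2, 0.2, 0.7]
grip_width: 91.7
finger_force: 0.0
```

```bash
python3 -m inch '[0,0,0,-0.0009,0,0.001,-1, 0,0,0,0,0,0,-1]'; python3 -m inch '[0,0,0,0,0,0,1, 0,0,0,0,0,0,1, 0,0,0,0,0,0,1, 0,0,0,0,0,0,1, 0,0,0,0,0,0,1, 0,0,0,0,0,0,1, 0,0,0,0,0,0,1, 0,0,0,0,0,0,1, 0,0,0,0,0,0,1]'
```

```text
time: 18.05
tool_pos: [511.1, -212.7, 71.9]
tcp_rot: [3.14, -0.002, 0.181]
contact_force: [-0.4, 0.7, -0.3]
grip_width: 91.3
finger_force: 0.0
time: 18.8
tool_pos: [510.3, -212.5, 70.4]
tcp_rot: [3.142, 0.0, 0.181]
contact_force: [0.3, -0.3, -0.8]
grip_width: 36.6
finger_force: 0.0
```

```bash
python3 -m inch '[0,0,0,0.0009,0,0,1, 0,0,0,0,0,0,1, 0,0,0,0,0,0,1, 0,0,0,0,0,0,1, 0,0,0,0,0,0,1, 0,0,0,0,0,0,1]'; python3 -m inch '[0,0,0,0,0,0,1]'; python3 -c "
from h import *
for i in range(4): print(get_obs()['tool_pos'].round(2)); capture('top')"
```

```text
time: 19.3
tool_pos: [511.1, -212.4, 70.4]
tcp_rot: [3.141, -0.0, 0.181]
contact_force: [-0.4, 0.0, -0.1]
grip_width: 13.8
finger_force: 30.0
time: 19.38
tool_pos: [511.1, -212.4, 70.4]
tcp_rot: [3.141, -0.0, 0.181]
contact_force: [-0.1, 0.1, -0.6]
grip_width: 14.4
finger_force: 30.0
[ 511.06 -212.37   70.44]
[ 511.06 -212.39   70.45]
[ 511.06 -212.37   70.46]
[ 511.02 -212.38   70.43]
```

```bash
python3 -m inch '[0,0,0,0,0,-0.03,1, 0,0,0,0,0,-0.04,1, 0,0,0,0,0,-0.04,1, 0,0,0,0,0,-0.03,1, 0,0,0.0723,0,0,0,1, 0,0,0.0723,0,0,0,1, 0,0,0.0723,0,0,0,1, 0,0,0.0723,0,0,0,1, 0,0,0.0723,0,0,0,1, 0,0,0.0723,0,0,0,1]'; python3 -m inch '[0,0,0,-0.01432,-0.03624,0,1, 0,0,0,-0.01432,-0.03624,0,1, 0,0,0,-0.01432,-0.03624,0,1, 0,0,0,-0.01432,-0.03624,0,1, 0,0,0,-0.01432,-0.03624,0,1, 0,0,0,-0.01432,-0.03624,0,1, 0,0,0,-0.01432,-0.03624,0,1, 0,0,0,-0.01432,-0.03624,0,1, 0,0,0,-0.01432,-0.03624,0,1, 0,0,0,-0.01432,-0.03624,0,1]';  python3 -m inch '[0,0,0,0,0,0,1,0,0,0,0,0,0,1,0,0,0,0,0,0,1]'; python3 -c "
from h import *
for i in range(2): cad(); capture('top')"
```

```text
time: 20.42
tool_pos: [510.9, -212.3, 182.3]
tcp_rot: [3.142, 0.0, -0.475]
contact_force: [-0.7, -1.4, -0.7]
grip_width: 13.8
finger_force: 30.0
time: 21.25
tool_pos: [539.8, 99.5, 182.4]
tcp_rot: [3.141, 0.0, -0.469]
contact_force: [1.0, -0.1, -0.6]
grip_width: 14.1
finger_force: 30.0
time: 21.5
tool_pos: [539.8, 97.7, 182.2]
tcp_rot: [3.141, 0.0, -0.469]
contact_force: [0.1, 0.6, -0.1]
grip_width: 14.0
finger_force: 30.0
t 21.5 [539.8  97.7 182.2] [ 3.1408e+00  2.0000e-04 -4.6890e-01] F [ 0.1  0.6 -0.1] w 14.0 q [ 0.04  0.43  1.54 -0.    1.17  2.08]
caddy xy [-0.18  0.03]
t 21.55 [539.9  97.1 182.3] [ 3.141e+00  1.000e-04 -4.701e-01] F [ 0.2 -0.1 -0.9] w 13.6 q [ 0.04  0.43  1.54 -0.    1.16  2.08]
caddy xy [-0.03 -0.48]
```

```bash
python3 -m inch '[0,0,0,0,-0.0007,0.02,1, 0,0,0,0,0,0.025,1, 0,0,0,0,0,0.02,1, 0,0,0,0,0,0.01,1, 0,0,0,0,0,0,1, 0,0,0,0,0,0,1]'; python3 -m inch '[0,0,0,0,0,0.003,1, 0,0,0,0,0,0.003,1, 0,0,0,0,0,0,1]'; python3 -c "from h import *; cad()";python3 -m inch '[0,0,0,0,0,0.002,1, 0,0,0,0,0,0.002,1, 0,0,0,0,0,0,1]'; python3 -m inch '[0,0,0,0,0,0.002,1, 0,0,0,0,0,0.001,1, 0,0,0,0,0,0,1]'; python3 -c "from h import *; cad()"
```

```text
time: 22.1
tool_pos: [540.5, 97.8, 122.6]
tcp_rot: [3.141, 0.0, -0.471]
contact_force: [-0.4, 0.3, 0.2]
grip_width: 13.9
finger_force: 30.0
time: 22.35
tool_pos: [540.5, 98.4, 117.9]
tcp_rot: [-3.141, -0.001, -0.47]
contact_force: [1.2, 0.1, -0.6]
grip_width: 13.9
finger_force: 30.0
t 22.35 [540.5  98.4 117.9] [-3.1413e+00 -7.0000e-04 -4.6950e-01] F [ 1.2  0.1 -0.6] w 13.9 q [ 0.04  0.51  1.62 -0.    1.01  2.08]
caddy xy [0.37 0.91]
time: 22.6
tool_pos: [540.2, 98.6, 114.2]
tcp_rot: [3.141, 0.0, -0.469]
contact_force: [0.1, 0.0, -0.7]
grip_width: 13.8
finger_force: 30.0
time: 22.85
tool_pos: [540.2, 98.5, 111.8]
tcp_rot: [3.141, 0.0, -0.469]
contact_force: [0.1, -0.2, 0.1]
grip_width: 14.1
finger_force: 30.0
t 22.85 [540.2  98.5 111.8] [ 3.1413e+00  3.0000e-04 -4.6940e-01] F [ 0.1 -0.2  0.1] w 14.1 q [ 0.04  0.52  1.63 -0.    1.    2.08]
caddy xy [0.05 0.94]
```

```bash
python3 -m inch '[0,0,0,0.0003,0.0005,0.001,1, 0,0,0,0,0,0.001,1, 0,0,0,0,0,0,1]'; python3 -m inch '[0,0,0,0,0,0.002,1, 0,0,0,0,0,0.002,1, 0,0,0,0,0,0,1]'; python3 -m inch '[0,0,0,0,0,0.003,1, 0,0,0,0,0,0.003,1, 0,0,0,0,0,0,1]'; python3 -c "from h import *; cad()"
```

```text
time: 23.1
tool_pos: [540.2, 98.0, 110.2]
tcp_rot: [3.141, 0.0, -0.469]
contact_force: [-0.4, 0.5, -0.5]
grip_width: 13.7
finger_force: 30.0
time: 23.35
tool_pos: [540.1, 98.0, 106.8]
tcp_rot: [3.141, 0.001, -0.47]
contact_force: [-0.3, 0.6, -0.4]
grip_width: 13.8
finger_force: 30.0
time: 23.6
tool_pos: [540.1, 98.0, 101.8]
tcp_rot: [3.141, 0.001, -0.47]
contact_force: [-1.4, 0.4, -0.8]
grip_width: 13.5
finger_force: 30.0
t 23.6 [540.1  98.  101.8] [ 3.1412e+00  5.0000e-04 -4.6950e-01] F [-1.4  0.4 -0.8] w 13.5 q [ 0.04  0.53  1.64 -0.    0.98  2.08]
caddy xy [0.04 0.42]
```

```bash
python3 -m inch '[0,0,0,0,0,0.004,1, 0,0,0,0,0,0.004,1, 0,0,0,0,0,0,1]'; python3 -m inch '[0,0,0,0,0,0.004,1, 0,0,0,0,0,0.004,1, 0,0,0,0,0,0,1]'; python3 -m inch '[0,0,0,0,0,0.0035,1, 0,0,0,0,0,0.0025,1, 0,0,0,0,0,0,1]';python3 -m inch '[0,0,0,0,0,0.0015,1, 0,0,0,0,0,0.0015,1, 0,0,0,0,0,0,1]'; python3 -c "from h import *; cad()"
```

```text
time: 23.85
tool_pos: [540.1, 98.0, 95.3]
tcp_rot: [3.141, 0.0, -0.47]
contact_force: [-1.1, -0.4, -0.9]
grip_width: 13.5
finger_force: 30.0
time: 24.1
tool_pos: [540.0, 98.0, 88.9]
tcp_rot: [3.141, 0.001, -0.47]
contact_force: [-2.2, -0.2, -1.5]
grip_width: 13.7
finger_force: 30.0
time: 24.35
tool_pos: [540.2, 98.0, 84.4]
tcp_rot: [3.141, 0.0, -0.47]
contact_force: [-2.2, -0.1, -1.1]
grip_width: 13.8
finger_force: 30.0
time: 24.6
tool_pos: [540.2, 98.0, 82.2]
tcp_rot: [3.141, 0.0, -0.469]
contact_force: [-2.1, -0.5, -2.0]
grip_width: 13.7
finger_force: 30.0
t 24.6 [540.2  98.   82.2] [ 3.1413e+00  3.0000e-04 -4.6950e-01] F [-2.1 -0.5 -2. ] w 13.7 q [ 0.04  0.56  1.65 -0.    0.93  2.08]
caddy xy [0.13 0.47]
```

```bash
python3 -m inch '[0,0,0,-0.0004,0.0002,0.001,1, 0,0,0,0,0,0,1]'; python3 -m inch '[0,0,0,0,0,0.001,1, 0,0,0,0,0,0,1]';  python3 -m inch '[0,0,0,0,0,0.001,1, 0,0,0,0,0,0,1]';  python3 -m inch '[0,0,0,0,0,0.001,1, 0,0,0,0,0,0,1]'
```

```text
time: 24.77
tool_pos: [540.1, 98.0, 81.6]
tcp_rot: [-3.141, -0.0, -0.469]
contact_force: [-1.2, -0.8, -1.0]
grip_width: 13.9
finger_force: 30.0
time: 24.93
tool_pos: [540.1, 98.1, 80.8]
tcp_rot: [-3.141, -0.0, -0.469]
contact_force: [-1.9, -0.5, -0.8]
grip_width: 13.7
finger_force: 30.0
time: 25.1
tool_pos: [540.1, 98.1, 80.0]
tcp_rot: [-3.142, -0.0, -0.47]
contact_force: [-1.6, 0.4, -0.8]
grip_width: 13.8
finger_force: 30.0
time: 25.27
tool_pos: [540.1, 98.1, 79.1]
tcp_rot: [-3.142, -0.0, -0.47]
contact_force: [-1.9, 0.7, -1.1]
grip_width: 13.6
finger_force: 30.0
```

```bash
python3 -m inch '[0,0,0,0,0,0.001,1, 0,0,0,0,0,0.001,1, 0,0,0,0,0,0,1]'; python3 -m inch '[0,0,0,0,0,0.001,1, 0,0,0,0,0,0.001,1, 0,0,0,0,0,0,1]';  python3 -m inch '[0,0,0,0,0,0.001,1, 0,0,0,0,0,0,1]';  python3 -m inch '[0,0,0,0,0,0.001,1, 0,0,0,0,0,0,1]'
```

```text
time: 25.52
tool_pos: [540.1, 98.0, 77.5]
tcp_rot: [-3.142, -0.0, -0.47]
contact_force: [-0.6, 0.7, -0.7]
grip_width: 13.8
finger_force: 30.0
time: 25.77
tool_pos: [540.1, 98.0, 75.9]
tcp_rot: [-3.142, -0.0, -0.469]
contact_force: [-1.1, 1.2, -1.0]
grip_width: 14.0
finger_force: 30.0
time: 25.93
tool_pos: [540.1, 98.0, 75.1]
tcp_rot: [-3.142, -0.0, -0.47]
contact_force: [-2.1, -0.4, -0.5]
grip_width: 13.9
finger_force: 30.0
time: 26.1
tool_pos: [540.1, 98.1, 74.5]
tcp_rot: [-3.142, -0.0, -0.469]
contact_force: [-1.3, 0.4, -0.4]
grip_width: 13.7
finger_force: 30.0
```

```bash
python3 -m inch '[0,0,0,0,0,0.0007,1, 0,0,0,0,0,0,1]'; python3 -m inch '[0,0,0,0,0,0,-1, 0,0,0,0,0,0,-1, 0,0,0,0,0,0,-1, 0,0,0,0,0,0,-1, 0,0,0,0,0,0,-1, 0,0,0,0,0,0,-1, 0,0,0,0,0,0,-1, 0,0,0,0,0,0,-1]'; python3 -m inch '[0,0,0,0,0,-0.01,-1, 0,0,0,0,0,-0.03,-1, 0,0,0,0,0,-0.04,-1, 0,0,0,0,0,-0.04,-1, 0,0,0,-0.03,0,0,-1, 0,0,0,-0.03,0,0,-1, 0,0,0,-0.03,0,0,-1, 0,0,0,0,0,0,-1,0,0,0,0,0,0,-1]'
python3 - <<'E'
from h import *
cad(); c=capture("wrist"); im=c["image"]; x,y=proj(c,[540.2,98,58])[0].astype(int); print(x,y)
hsv=cv2.cvtColor(im,cv2.COLOR_RGB2HSV); h=c
y0=max(0,y-80);cv2.imwrite("pics/w7.png",cv2.resize(im[y0:y+80,x-80:x+80],None,fx=3.5,fy=3.5)[:,:,::-1])
print("tops", proj(c,[540.2,98,96]))
E
```

```text
time: 26.27
tool_pos: [540.1, 98.0, 74.5]
tcp_rot: [-3.141, -0.001, -0.47]
contact_force: [-2.5, -0.4, 5.4]
grip_width: 13.4
finger_force: 30.0
time: 26.93
tool_pos: [540.0, 98.0, 73.8]
tcp_rot: [3.141, -0.0, -0.469]
contact_force: [0.7, 0.8, 0.3]
grip_width: 62.6
finger_force: 0.0
time: 27.68
tool_pos: [475.4, 131.1, 170.8]
tcp_rot: [-3.141, -0.001, -0.468]
contact_force: [1.0, 0.4, 0.2]
grip_width: 91.9
finger_force: 0.0
t 27.68 [475.4 131.1 170.8] [-3.1411e+00 -1.1000e-03 -4.6810e-01] F [1.  0.4 0.2] w 91.9 q [ 0.11  0.35  1.71 -0.    1.08  2.15]
caddy xy [-68.62  24.2 ]
313 141
tops [[313.46457975 140.02608829]]
```

View pics/w7.png

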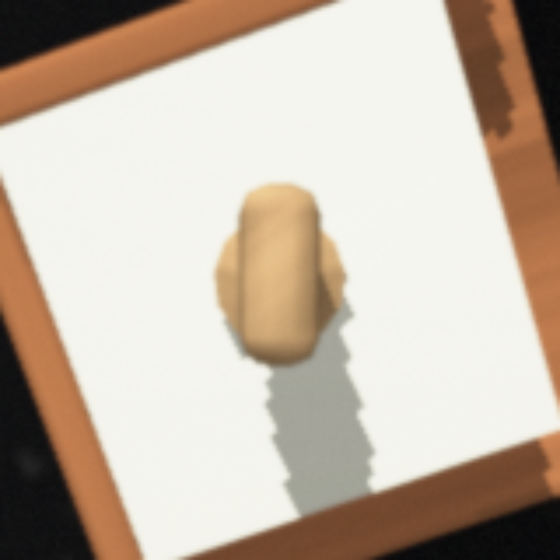

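The peg stands upright with its collar on the top coaster, seated at full depth: firm contact at 74.5 mm TCP, where about 74.4 mm means home. The coasters are flush with the fence and the gripper is clear.

```bash
python3 -c "from plant import close_job; print(close_job())"
```

```text
the job is handed in; nothing more can be done
None
```

The job is handed in: the coasters are home against both fences, the peg dropped into the slot with its collar on the top coaster and was released, pushes read at most about 9 N at the wrist, and the job took about 28 s; no verdict was returned.

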